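# Clamp a salvaged tuner in the test socket

### The arm

A 6-joint arm with a two-finger parallel gripper is mounted at the origin on the work surface. World frame = base frame: x ahead of the robot, y to its left, z up, the work surface at z = 0. Lengths are in m, angles in rad, forces in N, time in s.
With the tool pointing down it reaches from about 0.35 to 0.85 m from the base axis. Payload 8.1 kg.
Tool frame: the origin (TCP) lies at the very end of the fingers, on their centre line; the grasp point (between the pads) lies 19 mm behind it; z points along the fingers, y is the line along which they close (so a half turn about z gives the same grasp; the last joint's range is limited). The gripper opens to 93 mm and grips with 3 to 60 N. Pads are 15 mm wide; open, the fingers measure 128 mm over their backs; the gripper's body (75 mm by 188 mm) begins 65 mm behind the grasp point.
Start: joints at [1.149, 0.13, 1.488, -0, 1.523, -0.085], TCP at [0.198, 0.566, 0.219] pointing down, gripper open.
Joint ranges: [-2.96, 2.96], [-0.89, 2.26], [0.02, 2.5], [-1.34, 4.48], [0, 2.73], [-2.66, 2.66]. Speed limits (rad/s): [2.39, 2.39, 2.79, 3.14, 3.14, 3.14].

### API

Orientations are given as a rotation vector (axis times angle).
In Python, from plant import robot, imaging gives the robot as it stands.
- The arm moves only by the tool jog_arm, never from a script. Its argument "rows" is a list of rows, each a list of 2 entries, a list of its own where there are three numbers: the shift along the tool's x, y, z each as a share of 0.2 m, from -1 to 1, then the turn, a rotation vector about the tool's x, y, z each as a share of pi/2 rad, from -1 to 1. A call has 1 to 5 rows; each row is the pose to reach, as a shift and turn from the pose commanded when the call began, along the tool's axes at that moment; what a row does not reach only later rows make up. A row lasts 1/10 s, in which the tool goes at most 50 mm and 8.59 degrees, less where a joint would pass 70% of its speed; a pose out of reach is approached as far as the arm can. A call with a number of a shift or a turn outside -1 to 1 is refused whole. A call with a gripper value outside its range is refused whole. "hand" is the closure, from -1 (fully open) to 1 (shut), set as the call begins (left out, the last holds). The fingers move at their own pace and stop on an object; "squeeze" is the grip in N (left out, the last holds). Time passes only in rows, so rows that repeat a pose let the fingers close. It gives the time, the measured TCP pose, the force, the opening and the grip force at its end, in the units of the state.
- robot.read_state(): the state, without advancing time (a new reading comes with each control period).
- imaging.read_camera(name): name is "side" or "top"; returns a dict with "frame" (384x512x3 uint8, red, green, blue), "vertical_fov" (degrees; the focal length in pixels is half the picture's height over the tangent of half this angle, whatever the lens; pixels are square), "cx", "cy" (the principal point, pixels), "k1" (the pictures are not rectified: a ray, as slopes to the right and down, at radius r is drawn at 1 + k1 r^2 times it, then the intrinsics apply), "R" (3x3) and "t" (3): a world point X has camera coordinates R X + t. Camera axes: x right, y down, z forward; pixel columns grow to the right and rows downward; lengths in m; the calibration is good to about 2 mm. A picture is of the moment at which its call begins. There is no depth.
- robot.close_job(): hands the job in; it is judged then, once.
The state is a dict: "t": time; "q": joint angles; "dq": joint speeds; "joint_torque": joint torques, N m; "tool_pos": TCP position; "orientation": TCP orientation; "force": force on the tool from outside, world axes, zero at the start; "wrist_torque": the same for the moment, N m; "opening": finger opening in m; "gripper_force": force on a finger pad.
Only numpy, scipy, OpenCV 4.12 (cv2) and the standard library are available. Lean on these libraries where they do the work, as an engineer would, in place of code of your own. Each camera call takes 0.05 s, during which the arm holds its last target. There are 200 camera calls.

### The job

Load the silver tuner into the blue test socket: swing the red-handled clamp lever fully open, slide the tuner along the deck into the bay until it meets the sprung contacts, then swing the lever fully shut behind it so that it stays clamped against the contacts. Be gentle with the contacts: do not ram them back to the end of their travel. Leave the other things on the table where they are.

Things in the scene. Friction and masses are not known exactly. Their poses are not given: they have to be found in the camera images.
- socket: Blue test socket fixed to the table: plate 325 long (local x -195 to 130), 150 wide, 10 thick; origin on its underside, z up, local +x is the way the tuner goes in. Its top, the deck, is 10 mm above the table; the open deck (x -195 to -65) has lips 6 high at y = +-60. Black end wall at x 116 to 130, 44 mm above the table.
- bay_mouth (a point): Middle of the bay's mouth, on the deck, at socket x -20, y 0. The bay runs from here to x = 102 between two aluminium rails 60 apart, 10 high, 10 thick; before it two slanting rails (x -63 to -20) form a funnel about 80 wide at its outer end.
- lever (a joint): Clamp lever, turning level about an upright pivot at socket x 0, y -56. 0 = fully shut (lever along socket +y, across the bay); grows as it opens, counter-clockwise from above, towards socket -x; stop at 1.75 rad (lever above the deck's -y edge); the tuner can pass from about 1.3. Stays where left; 2 N at the handle moves it, 4 N when pressing the tuner onto the contacts.
- shoe (a point): Lower end of the black rubber shoe under the lever, 56 mm from the pivot, 16 in diameter, 23 mm above the table. Lever shut: it blocks the bay and its +x side (socket x = 8) bears on the tuner's rear face. The lever's steel arm (14 wide) has its underside 48 mm or more above the table: it and the handle pass over the tuner (top at 40 mm); fingers pushing it should too.
- handle (a point): Centre of the lever's red plastic handle: 150 mm from the pivot along the lever, 61 mm above the table. The handle is 76 long, 18 wide, 26 high (48 to 74 mm above the table); the lever's end is 188 from the pivot.
- pivot (a point): Lever pivot axis, 61 mm above the table (pivot screw top at 77 mm).
- tuner: Silver tuner can, 90 long (local x) x 56 wide x 30 high, about 0.25 kg, with black vent slots on top and brass contacts on its front (+x) end; origin at the centre of its underside. Starts on the deck in front of the bay, front towards the bay. Fully clamped, its origin is at socket x = 53, y = 0.
- contacts (a joint): Sprung black contact block at the inner end of the bay: travel pushed in, m. 0 = free, 0.016 = end of travel; spring 0.7 N per mm. The shut lever holds the tuner against it at about 0.006.
- contact_face (a point): Centre of the contact block's face, towards the tuner: socket x = 92 when free, 24 mm above the table. The face is 50 wide, 22 high.
- cup: Red plastic parts cup, bystander, 76 in diameter, 85 high; origin under its centre.
- coupler: Brass coupler, bystander, standing, 44 in diameter, 70 high; origin under its centre.
- foot_pad: Black rubber foot pad, bystander, 68 in diameter, 22 high; origin under its centre.
- shell: Grey open receiver shell, bystander, 130 x 170 x 42 high; origin under its centre.
Mind the look-alikes: they are no part of the job. Leave any purple or turquoise look-alike of the tuner alone.

How it is judged:
On the way, in this order (a step that is already met when the one before it is completed fails the run):
1. the lever is swung open (beyond 1.3 rad) (value of joint lever above 1.3 rad), for 0.1 s.
2. with the lever still open, the tuner lies in the bay, up to the contacts within about 7 mm (value of joint lever above 1.1 rad and x of tuner in the frame of socket above 0.04 m and y of tuner in the frame of socket between -0.006 and 0.006 m and z of tuner in the frame of socket between 0.005 and 0.015 m and angle between the x axis of tuner and the x axis of socket, either way round below 0.1 rad and angle between tuner's own z axis and vertical below 0.1 rad), for 0.1 s.
3. the lever is shut behind the tuner (value of joint lever below 0.05 rad and value of joint contacts above 0.0025 m), for 0.2 s.
At the end, for the whole second after the job is handed in: The lever is shut (under 0.05 rad) and the tuner lies flat and at rest in the bay, straight within 0.1 rad and central within 6 mm, its origin at socket x 48 to 60 mm, pressing the contacts in by at least 2.5 mm (all of step 3 and x of tuner in the frame of socket between 0.048 and 0.06 m and y of tuner in the frame of socket between -0.006 and 0.006 m and z of tuner in the frame of socket between 0.005 and 0.015 m and angle between the x axis of tuner and the x axis of socket, either way round below 0.1 rad and angle between tuner's own z axis and vertical below 0.1 rad and linear speed of tuner below 0.02 m/s); the robot touches nothing.
It fails at once if the contacts are rammed (pushed in more than 13 mm) (value of joint contacts above 0.013 m).
It fails at once if the cup, coupler, foot pad or shell is moved by more than 25 mm (distance of any of cup, coupler, foot_pad, shell from where it was at the start of the episode above 0.025 m).
It also fails if it takes over 72 s, if anything falls off the work surface, if the arm or the gripper's body presses on something with over 40 N, if the wrist force passes 120 N, or if a joint passes its speed limit or range.

## Working session

There is one attempt and no reset: what is moved stays moved. The work goes in short steps, Python scripts to look and compute and a tool call to move; the robot and the scene stay as the last step left them, time stands still between calls to the robot, and variables do not carry over. Pictures are saved under pics/ and viewed, at most 10 in all, crops included, and the job is handed in when it is done.

Besides the shell and the picture viewer there is one more tool, called by a JSON object that holds its "name" and its "arguments", one argument or row to a line. jog_arm: Moves the arm, as the interface text tells. Its arguments: {"type":"object","properties":{"rows":{"type":"array"},"hand":{"type":"number"},"squeeze":{"type":"number"}},"required":["rows"]}

```bash
mkdir -p pics
cat > h.py <<'E'
import numpy as np, cv2
from plant import robot, imaging
def K(c):
    h=c["frame"].shape[0]; f=h/2/np.tan(np.radians(c["vertical_fov"])/2); return f
def ray(c,u,v):
    f=K(c); d=np.array([(u-c["cx"])/f,(v-c["cy"])/f]); s=d.copy()
    for _ in range(30): s=d/(1+c["k1"]*(s@s))
    R=np.array(c["R"]); return -R.T@np.array(c["t"]), R.T@np.array([s[0],s[1],1])
def onz(c,u,v,z):
    o,d=ray(c,u,v); return o+d*(z-o[2])/d[2]
def proj(c,X):
    p=np.array(c["R"])@np.array(X)+np.array(c["t"]); s=p[:2]/p[2]; s=s*(1+c["k1"]*(s@s)); return s*K(c)+[c["cx"],c["cy"]]
def tri(c1,p1,c2,p2):
    o1,d1=ray(c1,*p1); o2,d2=ray(c2,*p2)
    a=np.linalg.lstsq(np.stack([d1,-d2],1),o2-o1,rcond=None)[0]
    A=o1+a[0]*d1;B=o2+a[1]*d2; return (A+B)/2, np.linalg.norm(A-B)
def save(c,n): cv2.imwrite(n,cv2.cvtColor(c["frame"],cv2.COLOR_RGB2BGR))
E
python3 - <<'E'
from h import *
for n in("top","side"):
    c=imaging.read_camera(n); save(c,f"pics/{n}0.png"); np.save(f"{n}0.npy",c,allow_pickle=True)
    print(n,c["vertical_fov"],c["cx"],c["cy"],c["k1"],-np.array(c["R"]).T@c["t"])
s=robot.read_state();print(s)
E
```

```text
top 43.71789804857135 248.18182925054802 191.79299167003873 -0.13212789964536523 [0.48916721 0.01324866 1.48169645]
side 53.05452410826923 256.78285485899136 191.97697548274198 -0.0949968272992446 [ 0.296132   -0.66504681  0.98150272]
{'t': 0.1, 'q': array([ 1.14858938e+00,  1.31095554e-01,  1.48913469e+00, -8.19464387e-06,
        1.52302050e+00, -8.53822760e-02]), 'dq': array([ 0.00080134,  0.00105948, -0.00337419, -0.00042757,  0.00095406,
       -0.00020221]), 'joint_torque': array([ 7.64708748e-04, -5.61341929e+01, -4.93092656e+01,  7.69345346e-02,
        2.93512386e-02, -1.36216985e-05]), 'tool_pos': array([0.19805849, 0.56583121, 0.21770604]), 'orientation': array([-5.26516219e-01, -3.09674230e+00,  2.52399440e-03]), 'force': array([-0.14524245,  0.01343444, -0.51284011]), 'wrist_torque': array([ 0.0316973 , -0.01196373, -0.02227865]), 'gripper_force': 0.0, 'opening': 0.09336179703439491}
```

View pics/top0.png

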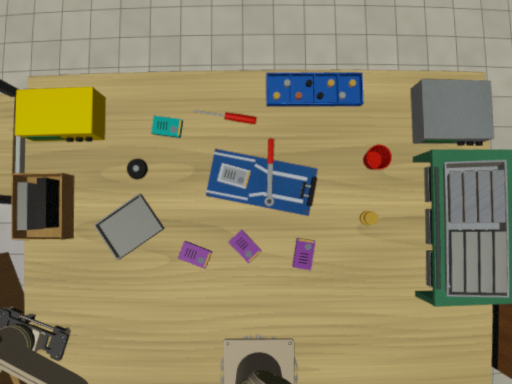

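View pics/side0.png

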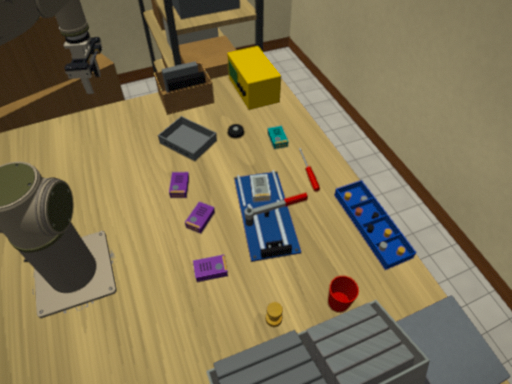

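The top view shows the socket at about (262,182), with its mouth to the left and the black end wall at (309,191). The lever is shut, with its pivot at (269,201) and its handle at (271,152).

What could be mistaken for the targets, by top-view pixel:
- **Tuner:** silver (235,176) is the one I want. The turquoise (167,127) and purple (195,254), (245,246) and (304,253) units are look-alikes.
- **Red handle:** (271,152) on the lever is the one I want. The screwdriver (240,118) and cup (377,157) are also red.

```bash
cat > m.py <<'E'
from h import *
def hsv(c): return cv2.cvtColor(c["frame"],cv2.COLOR_RGB2HSV)
def blob(m,roi):
    z=np.zeros(m.shape,np.uint8); x0,y0,x1,y1=roi; z[y0:y1,x0:x1]=m[y0:y1,x0:x1]
    return z
def red(c,roi):
    h=hsv(c); m=(((h[...,0]<8)|(h[...,0]>172))&(h[...,1]>150)&(h[...,2]>70)).astype(np.uint8); m=blob(m,roi)
    ys,xs=np.nonzero(m); return m,np.array([xs.mean(),ys.mean()]),len(xs)
E
python3 - <<'E'
from m import *
t=np.load("top0.npy",allow_pickle=True).item(); s=np.load("side0.npy",allow_pickle=True).item()
def plate(c,roi):
    h=hsv(c); m=((h[...,0]>100)&(h[...,0]<125)&(h[...,1]>120)).astype(np.uint8); m=blob(m,roi)
    pts=np.argwhere(m)[:,::-1].astype(np.float32)
    w=np.array([onz(c,u,v,0.01)[:2] for u,v in pts],np.float32)
    r=cv2.minAreaRect(w); return r
for n,c,roi in(("top",t,(200,140,325,222)),("side",s,(228,165,305,262))):
    r=plate(c,roi); print(n,r,cv2.boxPoints(r).round(4).tolist())
a=red(t,(262,130,280,175)); b=red(s,(280,185,310,212)); print(a[1:],b[1:]); print("handle",tri(t,a[1],s,b[1]))
def tun(c,roi):
    h=hsv(c); m=((h[...,1]<60)&(h[...,2]>130)).astype(np.uint8); m=blob(m,roi)
    m=cv2.morphologyEx(m,cv2.MORPH_CLOSE,np.ones((5,5)))
    n,l,st,ce=cv2.connectedComponentsWithStats(m); i=1+np.argmax(st[1:,4]); print(st[i],ce[i])
    w=np.array([onz(c,u,v,0.04)[:2] for v,u in np.argwhere(l==i)],np.float32)
    print(cv2.minAreaRect(w)); return ce[i]
p=tun(t,(215,158,256,195)); q=tun(s,(245,168,275,203)); print("tuner",tri(t,p,s,q))
A=cv2.resize(t["frame"][135:225,195:330],None,fx=4.4,fy=4.4,interpolation=2); B=cv2.resize(s["frame"][160:265,225:320],None,fx=3.77,fy=3.77,interpolation=2)
im=np.hstack([A[:395,:440],B[:395,:358]]); cv2.imwrite("pics/crop0.png",im[...,::-1])
E
```

```text
top ((0.5914438366889954, -0.012919634580612183), (0.3192514181137085, 0.145198255777359), 78.59123992919922) [[0.4887000024318695, -0.1550000011920929], [0.6309999823570251, -0.18379999697208405], [0.6941999793052673, 0.12919999659061432], [0.5519000291824341, 0.15790000557899475]]
side ((0.5905165076255798, -0.014569014310836792), (0.3203465938568115, 0.14468424022197723), 78.45092010498047) [[0.4875999987125397, -0.15700000524520874], [0.6292999982833862, -0.1860000044107437], [0.6934999823570251, 0.12790000438690186], [0.5516999959945679, 0.15680000185966492]]
(array([270.2  , 150.256]), 125) (array([295.29166667, 198.49305556]), 144)
handle (array([ 0.68041096, -0.03935162,  0.0649476 ]), np.float64(0.0025706244031694784))
[217 163  34  26 475] [233.03368421 175.27157895]
((0.6091911792755127, 0.07148990035057068), (0.09066077321767807, 0.05765853077173233), 74.19439697265625)
[245 174  26  23 303] [259.28052805 183.99009901]
((0.6022903323173523, 0.07585731148719788), (0.09482073038816452, 0.07200487703084946), 74.50401306152344)
tuner (array([0.60835789, 0.07260178, 0.04336753]), np.float64(0.0025266205370313155))
```

View pics/crop0.png

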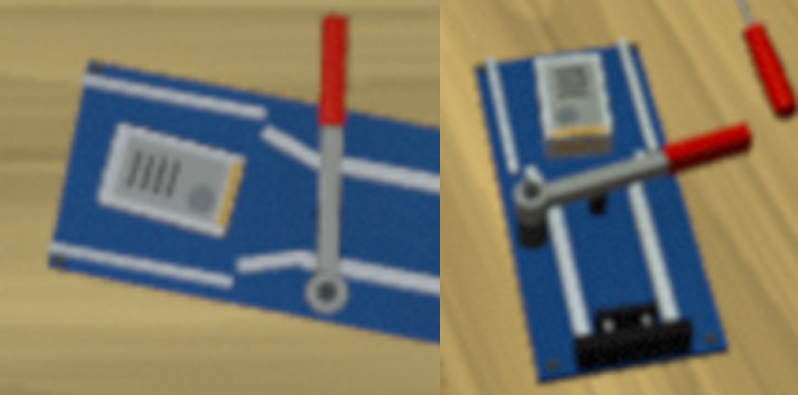

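The crop confirms the choice: silver tuner, brass end towards the bay, yawed about 4°. It also shows the lever already slightly open, at about 0.17 rad. The measured handle sits 151 mm from the pivot at z 65, and the tuner top is at z 43, both in agreement with the text.

```bash
cat > p.py <<'E'
from h import *
from scipy.spatial.transform import Rotation as Ro
yaw=np.radians(78.55+180); ex=np.array([np.cos(yaw),np.sin(yaw)]); ey=np.array([-ex[1],ex[0]])
O=np.array([0.5912,-0.0135])+0.0325*ex
W=lambda x,y:O+(x*ex+y*ey)/1000
S=lambda p:np.array([(p[:2]-O)@ex,(p[:2]-O)@ey])*1000
Rt=np.column_stack([np.cross([*ey,0],[0,0,-1]),[*ey,0],[0,0,-1]])
def lev(th,gap=0,r=150,side=1):  # tool centre (socket mm) touching handle; side=1 opening, -1 shutting
    d=9+7.5*abs(np.cos(th))+17.5*abs(np.sin(th))+gap; d*=side
    u=np.array([-np.sin(th),np.cos(th)]); n=np.array([np.cos(th),np.sin(th)])
    return np.array([0,-56])+r*u+d*n
def rows(wps):  # socket x,y mm, z m
    s=robot.read_state(); R0=Ro.from_rotvec(s["orientation"]).as_matrix()
    print("t",s["t"],"sock",S(s["tool_pos"]).round(1),"z",s["tool_pos"][2].round(4),"F",s["force"].round(1))
    turn=Ro.from_matrix(R0.T@Rt).as_rotvec()/(np.pi/2)
    for x,y,z in wps:
        d=R0.T@(np.array([*W(x,y),z])-s["tool_pos"]); print(np.round(d/0.2,3).tolist(),turn.round(3).tolist())
E
python3 - <<'E'
from p import *
print(W(0,0),W(0,-56))
t=np.load("top0.npy",allow_pickle=True).item()
print("tuner",S(np.array([0.6088,.0720])),"handle",S(np.array([.6804,-.0394])))
a=lev(0.17,25);print(a)
rows([(*a,.2)])
E
```

```text
[ 0.58474834 -0.0453532 ] [ 0.52986283 -0.03423648]
tuner [-119.79222949    0.27689335] handle [-24.8227877   92.56624877]
[18.33587177 99.34138818]
t 0.1 sock [-522.3 -500.3] z 0.2177 F [-0.1  0.  -0.5]
[-3.339, -2.268, 0.092] [-0.001, 0.001, 0.913]
```

{"name": "jog_arm", "arguments": {
  "rows": [
    [[-1,-0.68,0],[0,0,0]],
    [[-1,-0.68,0],[0,0,0]],
    [[-1,-0.68,0],[0,0,0]],
    [[-1,-0.68,0],[0,0,0]],
    [[-1,-0.68,0],[0,0,0]]
  ],
  "hand": 1
}}

```text
t: 0.6
tool_pos: [0.3429, 0.3696, 0.2182]
orientation: [-0.527, -3.097, 0.001]
force: [-0.2, 0.8, -0.5]
opening: 0.0575
gripper_force: 0.0
```

{"name": "jog_arm", "arguments": {
  "rows": [
    [[-1,-0.68,0],[0,0,0]],
    [[-1,-0.68,0],[0,0,0]],
    [[-1,-0.68,0],[0,0,0]],
    [[-1,-0.68,0],[0,0,0]],
    [[-1,-0.68,0],[0,0,0]]
  ]
}}

```text
t: 1.1
tool_pos: [0.4868, 0.175, 0.2183]
orientation: [-0.528, -3.097, 0.001]
force: [-0.1, 0.4, 0.1]
opening: 0.0177
gripper_force: 0.0
```

{"name": "jog_arm", "arguments": {
  "rows": [
    [[-1,-0.68,0],[0,0,0.45]],
    [[-1,-0.68,0],[0,0,0.45]],
    [[-1,-0.68,0],[0,0,0.45]],
    [[-1,-0.68,0],[0,0,0.45]],
    [[-1,-0.68,0],[0,0,0.45]]
  ]
}}

```text
t: 1.6
tool_pos: [0.6305, -0.0196, 0.2179]
orientation: [-1.575, -2.717, 0.001]
force: [-0.6, 0.9, 0.0]
opening: 0.0006
gripper_force: 0.0
```

```bash
python3 -c "
from p import *
rows([(*lev(.17,25),.15)])"
```

```text
t 1.6 sock [-34.4  39.8] z 0.2179 F [-0.6  0.9  0. ]
[-0.395, 0.05, 0.34] [-0.001, 0.0, 0.458]
```

{"name": "jog_arm", "arguments": {
  "rows": [
    [[-0.395,0.05,0.34],[0,0,0.458]],
    [[-0.395,0.05,0.34],[0,0,0.458]],
    [[-0.395,0.05,0.34],[0,0,0.458]],
    [[-0.395,0.05,0.34],[0,0,0.458]],
    [[-0.395,0.05,0.34],[0,0,0.458]]
  ]
}}

```text
t: 2.1
tool_pos: [0.6774, -0.0808, 0.1486]
orientation: [-2.43, -1.988, 0.003]
force: [0.4, 0.7, 0.5]
opening: 0.0006
gripper_force: 0.0
```

Run:
```python
from p import *
from m import *
z=.053
rows([(*lev(.17,25),z)]*3)
rows([(*lev(th,0),z) for th in np.linspace(.17,1.7,25)])
c=imaging.read_camera("side"); save(c,"pics/side1.png")
```

```text
t 2.1 sock [16.3 97.9] z 0.1486 F [0.4 0.7 0.5]
[-0.01, 0.009, 0.478] [-0.002, 0.0, 0.0]
[-0.01, 0.009, 0.478] [-0.002, 0.0, 0.0]
[-0.01, 0.009, 0.478] [-0.002, 0.0, 0.0]
t 2.1 sock [16.3 97.9] z 0.1486 F [0.4 0.7 0.5]
[0.113, -0.012, 0.478] [-0.002, 0.0, 0.0]
[0.156, -0.015, 0.478] [-0.002, 0.0, 0.0]
[0.2, -0.019, 0.478] [-0.002, 0.0, 0.0]
[0.243, -0.027, 0.478] [-0.002, 0.0, 0.0]
[0.286, -0.037, 0.478] [-0.002, 0.0, 0.0]
[0.329, -0.049, 0.478] [-0.002, 0.0, 0.0]
[0.371, -0.065, 0.478] [-0.002, 0.0, 0.0]
[0.412, -0.083, 0.478] [-0.002, 0.0, 0.0]
[0.453, -0.103, 0.479] [-0.002, 0.0, 0.0]
[0.492, -0.126, 0.479] [-0.002, 0.0, 0.0]
[0.531, -0.152, 0.479] [-0.002, 0.0, 0.0]
[0.568, -0.18, 0.479] [-0.002, 0.0, 0.0]
[0.603, -0.211, 0.479] [-0.002, 0.0, 0.0]
[0.637, -0.245, 0.479] [-0.002, 0.0, 0.0]
[0.669, -0.28, 0.479] [-0.002, 0.0, 0.0]
[0.699, -0.318, 0.479] [-0.002, 0.0, 0.0]
[0.726, -0.359, 0.479] [-0.002, 0.0, 0.0]
[0.751, -0.401, 0.479] [-0.002, 0.0, 0.0]
[0.773, -0.445, 0.48] [-0.002, 0.0, 0.0]
[0.793, -0.491, 0.48] [-0.002, 0.0, 0.0]
[0.809, -0.538, 0.48] [-0.002, 0.0, 0.0]
[0.822, -0.586, 0.48] [-0.002, 0.0, 0.0]
[0.832, -0.636, 0.48] [-0.002, 0.0, 0.0]
[0.839, -0.682, 0.48] [-0.002, 0.0, 0.0]
[0.843, -0.728, 0.48] [-0.002, 0.0, 0.0]
```

View pics/side1.png

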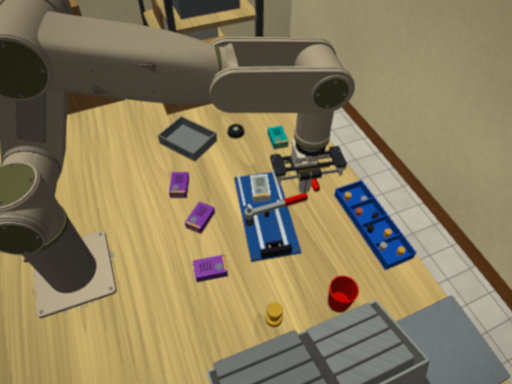

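The gripper is above and beyond the handle, with its fingertips at about (307,188) and the handle at (297,199). Nothing is in the way, so I descend.

{"name": "jog_arm", "arguments": {
  "rows": [
    [[-0.01,0.01,0.15],[0,0,0]],
    [[-0.01,0.01,0.32],[0,0,0]],
    [[-0.01,0.01,0.43],[0,0,0]],
    [[-0.01,0.01,0.478],[0,0,0]],
    [[-0.01,0.01,0.478],[0,0,0]]
  ]
}}

```text
t: 2.65
tool_pos: [0.6782, -0.0823, 0.0529]
orientation: [-2.421, -1.998, 0.004]
force: [0.9, 0.4, -0.7]
opening: 0.0003
gripper_force: 0.0
```

{"name": "jog_arm", "arguments": {
  "rows": [
    [[0.05,-0.01,0],[0,0,0]],
    [[0.1,-0.02,0],[0,0,0]],
    [[0.16,-0.025,0],[0,0,0]],
    [[0.21,-0.03,0],[0,0,0]],
    [[0.25,-0.036,0],[0,0,0]]
  ]
}}

```text
t: 3.15
tool_pos: [0.6827, -0.0311, 0.0559]
orientation: [2.423, 1.998, 0.001]
force: [-1.3, -3.1, 1.9]
opening: 0.0001
gripper_force: 1.2
```

Run:
```python
from p import *
rows([(*lev(th,0),.053) for th in np.linspace(.45,1.72,20)])
```

```text
t 3.15 sock [-33.5  93.2] z 0.0559 F [-1.3 -3.1  1.9]
[0.054, -0.019, 0.015] [0.001, 0.0, 0.005]
[0.099, -0.033, 0.015] [0.001, 0.0, 0.005]
[0.143, -0.05, 0.015] [0.001, 0.0, 0.005]
[0.186, -0.07, 0.015] [0.001, 0.0, 0.005]
[0.228, -0.093, 0.015] [0.001, 0.0, 0.005]
[0.269, -0.119, 0.015] [0.001, 0.0, 0.005]
[0.309, -0.147, 0.014] [0.001, 0.0, 0.005]
[0.347, -0.178, 0.014] [0.001, 0.0, 0.005]
[0.383, -0.212, 0.014] [0.001, 0.0, 0.005]
[0.417, -0.249, 0.014] [0.001, 0.0, 0.005]
[0.448, -0.288, 0.014] [0.001, 0.0, 0.005]
[0.478, -0.33, 0.014] [0.001, 0.0, 0.005]
[0.504, -0.374, 0.014] [0.001, 0.0, 0.005]
[0.528, -0.42, 0.014] [0.001, 0.0, 0.005]
[0.549, -0.468, 0.014] [0.001, 0.0, 0.005]
[0.566, -0.517, 0.014] [0.001, 0.0, 0.005]
[0.58, -0.569, 0.014] [0.001, 0.0, 0.005]
[0.59, -0.62, 0.014] [0.001, 0.0, 0.005]
[0.597, -0.668, 0.014] [0.001, 0.0, 0.005]
[0.601, -0.717, 0.014] [0.001, 0.0, 0.005]
```

{"name": "jog_arm", "arguments": {
  "rows": [
    [[0.054,-0.019,0],[0,0,0]],
    [[0.1,-0.033,0],[0,0,0]],
    [[0.143,-0.05,0],[0,0,0]],
    [[0.186,-0.07,0],[0,0,0]],
    [[0.228,-0.093,0],[0,0,0]]
  ]
}}

```text
t: 3.65
tool_pos: [0.6721, 0.0168, 0.0547]
orientation: [-2.424, -1.998, 0.001]
force: [-0.2, -2.6, -0.2]
opening: 0.0005
gripper_force: 1.2
```

{"name": "jog_arm", "arguments": {
  "rows": [
    [[0.041,-0.026,0],[0,0,0]],
    [[0.081,-0.054,0],[0,0,0]],
    [[0.119,-0.085,0],[0,0,0]],
    [[0.155,-0.119,0],[0,0,0]],
    [[0.189,-0.156,0],[0,0,0]]
  ]
}}

```text
t: 4.15
tool_pos: [0.6489, 0.0599, 0.0551]
orientation: [2.424, 1.998, 0.0]
force: [0.4, -2.8, 0.1]
opening: 0.0003
gripper_force: 1.1
```

{"name": "jog_arm", "arguments": {
  "rows": [
    [[0.031,-0.039,0],[0,0,0]],
    [[0.061,-0.081,0],[0,0,0]],
    [[0.087,-0.125,0],[0,0,0]],
    [[0.111,-0.171,0],[0,0,0]],
    [[0.132,-0.219,0],[0,0,0]]
  ]
}}

```text
t: 4.65
tool_pos: [0.6107, 0.094, 0.0552]
orientation: [2.424, 1.998, 0.0]
force: [1.5, -1.9, 0.1]
opening: 0.0003
gripper_force: 1.1
```

Run:
```python
from p import *
rows([(*lev(th,0),.053) for th in np.linspace(1.4,1.72,5)])
```

```text
t 4.65 sock [-141.7   -2.2] z 0.0552 F [ 1.5 -1.9  0.1]
[0.007, -0.006, 0.011] [0.0, -0.0, 0.005]
[0.026, -0.066, 0.011] [0.0, -0.0, 0.005]
[0.041, -0.128, 0.011] [0.0, -0.0, 0.005]
[0.05, -0.186, 0.011] [0.0, -0.0, 0.005]
[0.055, -0.244, 0.011] [0.0, -0.0, 0.005]
```

{"name": "jog_arm", "arguments": {
  "rows": [
    [[0.02,-0.05,0],[0,0,0]],
    [[0.034,-0.1,0],[0,0,0]],
    [[0.045,-0.15,0],[0,0,0]],
    [[0.05,-0.2,0],[0,0,0]],
    [[0.055,-0.24,0],[0,0,0]]
  ]
}}

```text
t: 5.15
tool_pos: [0.5655, 0.1137, 0.0551]
orientation: [2.424, 1.998, 0.0]
force: [1.8, -1.3, 0.7]
opening: 0.0007
gripper_force: 1.2
```

{"name": "jog_arm", "arguments": {
  "rows": [
    [[0,0.03,0],[0,0,0]],
    [[0,0.05,-0.2],[0,0,0]],
    [[-0.3,0.1,-0.4],[0,0,0]],
    [[-0.5,0.1,-0.4],[0,0,0]],
    [[-0.6,0.1,-0.4],[0,0,0]]
  ]
}}

```text
t: 5.65
tool_pos: [0.5644, -0.0107, 0.1377]
orientation: [2.423, 1.996, 0.004]
force: [-0.3, 0.1, -0.4]
opening: 0.0005
gripper_force: 0.0
```

Run:
```python
from p import *
t=imaging.read_camera("top"); s=imaging.read_camera("side")
save(t,"pics/top2.png")
A=cv2.resize(t["frame"][130:230,190:335],None,fx=2.75,fy=2.75,interpolation=2)[:275,:398]; B=cv2.resize(s["frame"][150:260,220:380],None,fx=2.5,fy=2.5,interpolation=2)[:275,:400]
cv2.imwrite("pics/c2.png",np.hstack([A,B])[...,::-1])
rows([(-195,0,.13)])
```

```text
t 5.75 sock [-28.7 -27.7] z 0.136 F [0.3 1.1 0.2]
[0.831, 0.141, 0.03] [0.001, 0.0, 0.002]
```

View pics/c2.png

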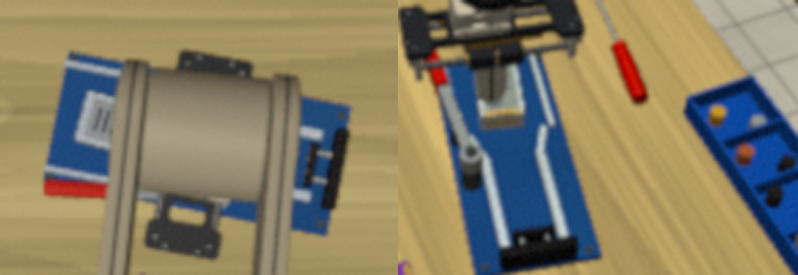

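The lever now lies along the deck's -y edge, with its handle at crop (75,188). The tuner is unmoved, so I go behind it.

{"name": "jog_arm", "arguments": {
  "rows": [
    [[0.25,0.04,0],[0,0,0]],
    [[0.5,0.08,0],[0,0,0]],
    [[0.75,0.12,0],[0,0,0]],
    [[0.85,0.14,0],[0,0,0]],
    [[0.85,0.14,0.1],[0,0,0]]
  ]
}}

```text
t: 6.25
tool_pos: [0.6255, 0.1585, 0.1175]
orientation: [2.419, 2.002, 0.009]
force: [0.5, -0.0, 0.7]
opening: 0.0005
gripper_force: 0.0
```

Run:
```python
from p import *
rows([(-197,0,.022)])
from m import *
t=imaging.read_camera("top");s=imaging.read_camera("side");save(t,"pics/top3.png")
A=cv2.resize(t["frame"][130:230,190:335],None,fx=2.75,fy=2.75,interpolation=2)[:275,:398]; B=cv2.resize(s["frame"][150:260,220:380],None,fx=2.5,fy=2.5,interpolation=2)[:275,:400]
cv2.imwrite("pics/c3.png",np.hstack([A,B])[...,::-1])
```

```text
t 6.25 sock [-207.9   -0.5] z 0.1175 F [ 0.5 -0.   0.7]
[-0.056, -0.0, 0.477] [0.003, -0.002, 0.007]
```

View pics/c3.png

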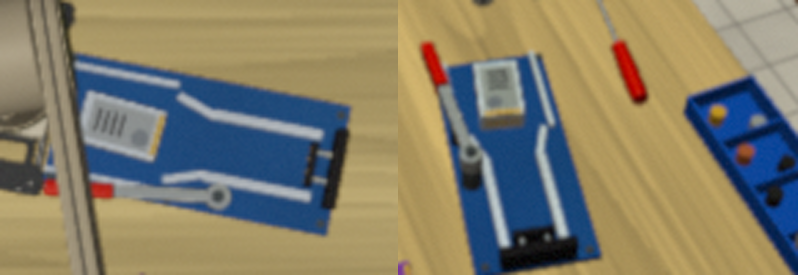

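The deck is clear and the lever is fully open beside it. I descend behind the tuner.

{"name": "jog_arm", "arguments": {
  "rows": [
    [[-0.02,0,0.2],[0,0,0]],
    [[-0.02,0,0.35],[0,0,0]],
    [[-0.02,0,0.44],[0,0,0]],
    [[-0.02,0,0.477],[0,0,0]],
    [[-0.02,0,0.477],[0,0,0]]
  ]
}}

```text
t: 6.85
tool_pos: [0.6212, 0.1492, 0.0186]
orientation: [-2.424, -1.996, 0.003]
force: [-0.3, 1.2, 0.2]
opening: 0.0003
gripper_force: 0.0
```

{"name": "jog_arm", "arguments": {
  "rows": [
    [[-0.05,0,0],[0,0,0.005]],
    [[-0.1,0,0],[0,0,0.005]],
    [[-0.15,0,0],[0,0,0.005]],
    [[-0.2,0,0],[0,0,0.005]],
    [[-0.25,0,0],[0,0,0.005]]
  ]
}}

```text
t: 7.35
tool_pos: [0.6133, 0.0996, 0.0207]
orientation: [2.432, 1.988, 0.003]
force: [0.4, 2.4, 4.2]
opening: 0.0007
gripper_force: 1.6
```

Run:
```python
from p import *
rows([(-110,0,.022),(-9,0,.022)])
```

```text
t 7.35 sock [-147.8   -0.8] z 0.0207 F [0.4 2.4 4.2]
[-0.189, 0.004, -0.006] [0.001, -0.001, -0.0]
[-0.694, 0.004, -0.007] [0.001, -0.001, -0.0]
```

{"name": "jog_arm", "arguments": {
  "rows": [
    [[-0.05,0,0],[0,0,0]],
    [[-0.1,0,0],[0,0,0]],
    [[-0.15,0,0],[0,0,0]],
    [[-0.2,0,0],[0,0,0]],
    [[-0.25,0.004,0],[0,0,0]]
  ]
}}

```text
t: 7.85
tool_pos: [0.603, 0.0511, 0.0197]
orientation: [-2.431, -1.988, -0.0]
force: [-0.8, 6.1, 4.2]
opening: 0.0005
gripper_force: 2.9
```

{"name": "jog_arm", "arguments": {
  "rows": [
    [[-0.05,0,0],[0,0,0]],
    [[-0.1,0,0],[0,0,0]],
    [[-0.15,0,0],[0,0,0]],
    [[-0.2,0,0],[0,0,0]],
    [[-0.25,0,0],[0,0,0]]
  ]
}}

```text
t: 8.35
tool_pos: [0.5922, 0.0021, 0.0191]
orientation: [-2.43, -1.987, 0.002]
force: [-1.3, 5.5, 2.0]
opening: 0.0003
gripper_force: 2.4
```

Run:
```python
from p import *
rows([(-9,0,.022)])
t=imaging.read_camera("top");s=imaging.read_camera("side")
A=cv2.resize(t["frame"][130:230,190:335],None,fx=2.75,fy=2.75,interpolation=2)[:275,:398]; B=cv2.resize(s["frame"][165:265,225:330],None,fx=3.8,fy=3.8,interpolation=2)[:275+100,:398]
A=cv2.copyMakeBorder(A,0,100,0,0,0)
cv2.imwrite("pics/c4.png",np.hstack([A,B[:375]])[...,::-1])
```

```text
t 8.35 sock [-48.   -2.1] z 0.0191 F [-1.3  5.5  2. ]
[-0.195, 0.01, -0.015] [-0.001, -0.0, -0.0]
```

View pics/c4.png

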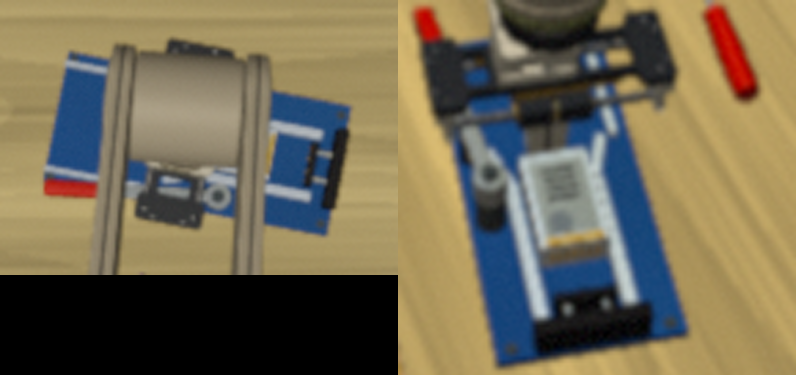

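The tuner is straight between the rails, with its front at about crop (575,245) and the contacts at (585,300). I creep the rest of the way.

{"name": "jog_arm", "arguments": {
  "rows": [
    [[-0.03,0.002,0],[0,0,0]],
    [[-0.06,0.004,0],[0,0,0]],
    [[-0.09,0.006,-0.01],[0,0,0]],
    [[-0.12,0.008,-0.01],[0,0,0]],
    [[-0.14,0.01,-0.01],[0,0,0]]
  ]
}}

```text
t: 8.95
tool_pos: [0.5895, -0.0257, 0.0215]
orientation: [-2.432, -1.987, 0.0]
force: [-2.5, 5.8, 2.1]
opening: 0.0003
gripper_force: 2.4
```

Run:
```python
from p import *
rows([(-9,0,.022)])
s=imaging.read_camera("side")
# brass front top edge of tuner seen from side
h=cv2.cvtColor(s["frame"],cv2.COLOR_RGB2HSV)
m=(h[...,0]>14)&(h[...,0]<32)&(h[...,1]>110)&(h[...,2]>120); m[:200]=0;m[262:]=0;m[:,:245]=0;m[:,300:]=0
ys,xs=np.nonzero(m); w=np.array([S(onz(s,u,v,.04)) for u,v in zip(xs,ys)])
ok=(abs(w[:,1])<30)&(w[:,0]>40)&(w[:,0]<110); w=w[ok];print(len(w),np.percentile(w[:,0],[5,50,95]),np.percentile(w[:,1],[2,98]))
B=cv2.resize(s["frame"][190:265,235:310],None,fx=6,fy=6,interpolation=2)
cv2.imwrite("pics/c5.png",B[...,::-1])
```

```text
t 8.95 sock [-20.2   0.7] z 0.0215 F [-2.5  5.8  2.1]
[-0.056, -0.004, -0.002] [-0.001, -0.0, -0.0]
24 [71.80611622 74.57502746 77.28195036] [-16.60455719  19.16125105]
```

View pics/c5.png

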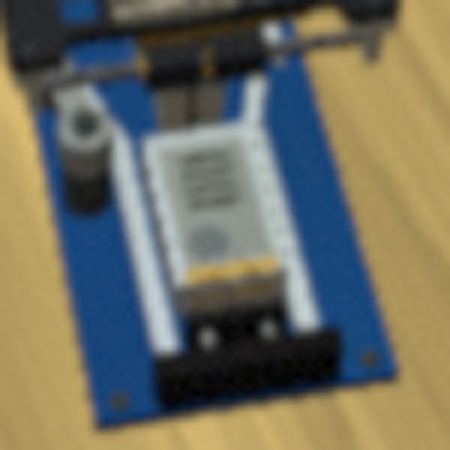

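The tuner's front reads about 78 mm by camera and 77 mm by the tool position, and the contacts are at 92. About 11 mm more.

{"name": "jog_arm", "arguments": {
  "rows": [
    [[-0.015,0,0],[0,0,0]],
    [[-0.03,0,0],[0,0,0]],
    [[-0.045,0,0],[0,0,0]],
    [[-0.055,0,0],[0,0,0]],
    [[-0.055,0,0],[0,0,0]]
  ]
}}

```text
t: 9.5
tool_pos: [0.5876, -0.0367, 0.0215]
orientation: [2.432, 1.988, -0.0]
force: [-1.2, 2.6, 0.6]
opening: 0.0006
gripper_force: 1.1
```

{"name": "jog_arm", "arguments": {
  "rows": [
    [[-0.005,0,0],[0,0,0]],
    [[-0.01,0,0],[0,0,0]],
    [[-0.015,0,0],[0,0,0]],
    [[-0.015,0,0],[0,0,0]],
    [[-0.015,0,0],[0,0,0]]
  ]
}}

```text
t: 10.0
tool_pos: [0.5872, -0.0395, 0.0216]
orientation: [2.432, 1.988, -0.0]
force: [-1.8, 2.4, -1.0]
opening: 0.0005
gripper_force: 1.1
```

Run:
```python
from p import *
rows([(-9,0,.022)])
s=imaging.read_camera("side")
h=cv2.cvtColor(s["frame"],cv2.COLOR_RGB2HSV)
m=(h[...,0]>14)&(h[...,0]<32)&(h[...,1]>110)&(h[...,2]>120); m[:200]=0;m[262:]=0;m[:,:245]=0;m[:,300:]=0
ys,xs=np.nonzero(m); w=np.array([S(onz(s,u,v,.04)) for u,v in zip(xs,ys)])
ok=(abs(w[:,1])<30)&(w[:,0]>40)&(w[:,0]<110); w=w[ok];print(len(w),np.percentile(w[:,0],[5,50,95]),np.percentile(w[:,1],[2,98]))
```

```text
t 10.0 sock [-6.2  1.2] z 0.0216 F [-1.8  2.4 -1. ]
[0.014, -0.006, -0.002] [0.0, 0.0, -0.0]
26 [85.88053964 89.03915394 91.65980176] [-15.46394177  20.32750231]
```

The front is at about 91 mm, up to the contacts, so the tuner origin is near x 46. I back off, lift and go to the outer side of the handle.

{"name": "jog_arm", "arguments": {
  "rows": [
    [[0.1,0,0],[0,0,0]],
    [[0.1,0,-0.2],[0,0,0]],
    [[0.1,0,-0.4],[0,0,0]],
    [[0.1,0,-0.6],[0,0,0]],
    [[0.1,0,-0.6],[0,0,0]]
  ]
}}

```text
t: 10.55
tool_pos: [0.596, -0.0209, 0.1498]
orientation: [2.425, 1.982, 0.013]
force: [0.8, 0.6, 0.7]
opening: 0.0002
gripper_force: 0.0
```

Run:
```python
from p import *
rows([(*lev(1.75,20,side=-1),.13)]); print(lev(1.75,20,side=-1))
```

```text
t 10.55 sock [-26.2   6.2] z 0.1498 F [0.8 0.6 0.7]
[0.564, -0.68, 0.09] [0.008, -0.0, -0.0]
[-139.12111575 -129.53193392]
```

{"name": "jog_arm", "arguments": {
  "rows": [
    [[0.16,-0.19,0],[0,0,0]],
    [[0.32,-0.38,0],[0,0,0]],
    [[0.48,-0.57,0],[0,0,0]],
    [[0.56,-0.68,0.05],[0,0,0]],
    [[0.56,-0.68,0.09],[0,0,0]]
  ]
}}

```text
t: 11.05
tool_pos: [0.4785, 0.119, 0.1232]
orientation: [2.429, 1.992, 0.001]
force: [0.5, -0.5, 0.3]
opening: 0.0007
gripper_force: 0.0
```

Run:
```python
from p import *
from m import *
t=imaging.read_camera("top");s=imaging.read_camera("side")
rows([(*lev(1.75,20,side=-1),.053)])
b=red(s,(215,150,262,200)); print(b[1:],S(onz(s,*b[1],.065)), "expect 1.72:",np.array([0,-56])+150*np.array([-np.sin(1.72),np.cos(1.72)]))
rows([(*lev(th,0,side=-1),.053) for th in np.linspace(1.75,0,26)])
A=cv2.resize(t["frame"][130:230,190:335],None,fx=2.75,fy=2.75,interpolation=2)[:275,:398]; B=cv2.resize(s["frame"][165:265,215:320],None,fx=3.8,fy=3.8,interpolation=2)[:375,:398]
A=cv2.copyMakeBorder(A,0,100,0,0,0); cv2.imwrite("pics/c6.png",np.hstack([A,B])[...,::-1])
```

```text
t 11.15 sock [-138.1 -135.4] z 0.1224 F [0.4 0.4 0.6]
[0.006, 0.029, 0.347] [-0.0, 0.001, 0.001]
(array([233.96428571, 175.46428571]), 84) [-152.5462168   -77.72584801] expect 1.72: [-148.3334649   -78.29760504]
t 11.15 sock [-138.1 -135.4] z 0.1224 F [0.4 0.4 0.6]
[0.023, 0.128, 0.347] [-0.0, 0.001, 0.001]
[0.041, 0.18, 0.347] [-0.0, 0.001, 0.001]
[0.054, 0.234, 0.347] [-0.0, 0.001, 0.001]
[0.064, 0.287, 0.347] [-0.0, 0.001, 0.001]
[0.07, 0.337, 0.347] [-0.0, 0.001, 0.001]
[0.072, 0.389, 0.347] [-0.0, 0.001, 0.001]
[0.071, 0.441, 0.347] [-0.0, 0.001, 0.001]
[0.066, 0.493, 0.347] [-0.0, 0.001, 0.001]
[0.058, 0.546, 0.347] [-0.0, 0.001, 0.001]
[0.046, 0.598, 0.347] [-0.0, 0.001, 0.001]
[0.029, 0.649, 0.347] [-0.0, 0.001, 0.001]
[0.009, 0.7, 0.347] [-0.0, 0.001, 0.001]
[-0.014, 0.749, 0.347] [-0.0, 0.001, 0.001]
[-0.042, 0.797, 0.347] [-0.0, 0.001, 0.001]
[-0.073, 0.843, 0.347] [-0.0, 0.001, 0.001]
[-0.108, 0.887, 0.347] [-0.0, 0.001, 0.001]
[-0.146, 0.928, 0.347] [-0.0, 0.001, 0.001]
[-0.188, 0.967, 0.347] [-0.0, 0.001, 0.001]
[-0.233, 1.002, 0.347] [-0.0, 0.001, 0.001]
[-0.28, 1.035, 0.347] [-0.0, 0.001, 0.001]
[-0.33, 1.063, 0.347] [-0.0, 0.001, 0.001]
[-0.383, 1.088, 0.347] [-0.0, 0.001, 0.001]
[-0.437, 1.109, 0.347] [-0.0, 0.001, 0.001]
[-0.493, 1.126, 0.347] [-0.0, 0.001, 0.001]
[-0.55, 1.138, 0.347] [-0.0, 0.001, 0.001]
[-0.609, 1.146, 0.347] [-0.0, 0.001, 0.001]
```

View pics/c6.png

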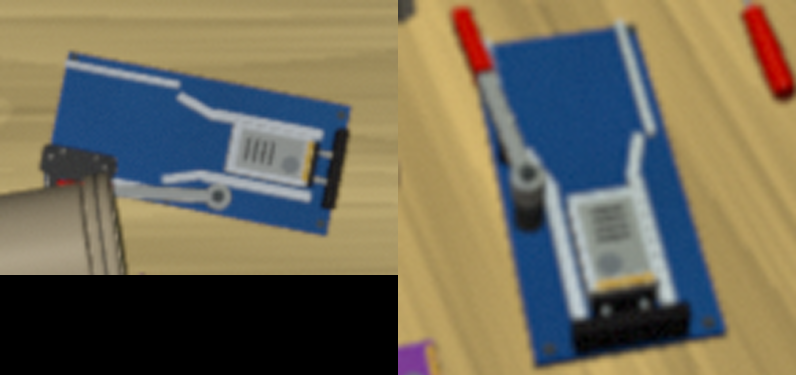

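The tuner is up against the contacts and straight, at crop (615,245). The handle is at (470,40) with the gripper outside it. I descend and sweep the lever shut.

{"name": "jog_arm", "arguments": {
  "rows": [
    [[0.006,0.029,0.15],[0,0,0]],
    [[0.006,0.029,0.28],[0,0,0]],
    [[0.006,0.029,0.345],[0,0,0]],
    [[0.006,0.029,0.345],[0,0,0]],
    [[0.006,0.029,0.345],[0,0,0]]
  ]
}}

```text
t: 11.65
tool_pos: [0.4867, 0.1165, 0.0553]
orientation: [2.433, 1.987, 0.0]
force: [0.6, 0.4, -0.4]
opening: 0.0006
gripper_force: 0.0
```

{"name": "jog_arm", "arguments": {
  "rows": [
    [[0.009,0.05,0],[0,0,0]],
    [[0.017,0.1,0],[0,0,0]],
    [[0.035,0.151,0],[0,0,0]],
    [[0.048,0.205,0],[0,0,0]],
    [[0.058,0.258,0],[0,0,0]]
  ]
}}

```text
t: 12.15
tool_pos: [0.5399, 0.1181, 0.0549]
orientation: [2.432, 1.988, -0.0]
force: [-2.0, -1.2, 1.5]
opening: 0.0006
gripper_force: 1.2
```

{"name": "jog_arm", "arguments": {
  "rows": [
    [[0.006,0.05,0],[0,0,0]],
    [[0.008,0.102,0],[0,0,0]],
    [[0.007,0.154,0],[0,0,0]],
    [[0.002,0.206,0],[0,0,0]],
    [[-0.006,0.259,0],[0,0,0]]
  ]
}}

```text
t: 12.65
tool_pos: [0.5901, 0.1065, 0.0545]
orientation: [-2.432, -1.988, 0.0]
force: [-3.3, -0.8, -0.5]
opening: 0.0002
gripper_force: 1.2
```

Run:
```python
from p import *
rows([(*lev(th,0,side=-1),.053) for th in np.linspace(1.19,0.0,18)])
```

```text
t 12.65 sock [-149.9  -24.9] z 0.0545 F [-3.3 -0.8 -0.5]
[-0.001, -0.007, 0.007] [-0.0, -0.0, -0.0]
[-0.013, 0.045, 0.007] [-0.0, -0.0, -0.0]
[-0.029, 0.097, 0.007] [-0.0, -0.0, -0.0]
[-0.049, 0.147, 0.007] [-0.0, -0.0, -0.0]
[-0.073, 0.197, 0.007] [-0.0, -0.0, -0.0]
[-0.101, 0.245, 0.007] [-0.0, -0.0, -0.0]
[-0.132, 0.291, 0.007] [-0.0, -0.0, -0.0]
[-0.167, 0.335, 0.007] [-0.0, -0.0, -0.0]
[-0.205, 0.376, 0.007] [-0.0, -0.0, -0.0]
[-0.246, 0.415, 0.007] [-0.0, -0.0, -0.0]
[-0.291, 0.45, 0.007] [-0.0, -0.0, -0.0]
[-0.338, 0.483, 0.007] [-0.0, -0.0, -0.0]
[-0.388, 0.512, 0.007] [-0.0, -0.0, -0.0]
[-0.441, 0.536, 0.007] [-0.0, -0.0, -0.0]
[-0.495, 0.557, 0.007] [-0.0, -0.0, -0.0]
[-0.551, 0.574, 0.007] [-0.0, -0.0, -0.0]
[-0.608, 0.587, 0.007] [-0.0, -0.0, -0.0]
[-0.667, 0.595, 0.007] [-0.0, -0.0, -0.0]
```

{"name": "jog_arm", "arguments": {
  "rows": [
    [[-0.013,0.045,0],[0,0,0]],
    [[-0.029,0.097,0],[0,0,0]],
    [[-0.049,0.147,0],[0,0,0]],
    [[-0.073,0.197,0],[0,0,0]],
    [[-0.101,0.245,0],[0,0,0]]
  ]
}}

```text
t: 13.15
tool_pos: [0.6342, 0.0766, 0.0547]
orientation: [2.432, 1.988, 0.0]
force: [-2.6, 0.8, 0.2]
opening: 0.0005
gripper_force: 1.1
```

{"name": "jog_arm", "arguments": {
  "rows": [
    [[-0.031,0.046,0],[0,0,0]],
    [[-0.066,0.09,0],[0,0,0]],
    [[-0.104,0.131,0],[0,0,0]],
    [[-0.145,0.17,0],[0,0,0]],
    [[-0.19,0.205,0],[0,0,0]]
  ]
}}

```text
t: 13.65
tool_pos: [0.6666, 0.031, 0.0547]
orientation: [2.432, 1.988, 0.0]
force: [-1.9, 2.9, -0.9]
opening: 0.0006
gripper_force: 1.1
```

Run:
```python
from p import *
rows([(*lev(th,0,side=-1),.053) for th in np.linspace(0.45,-.04,15)])
```

```text
t 13.65 sock [-91.1  65. ] z 0.0547 F [-1.9  2.9 -0.9]
[-0.024, 0.019, 0.008] [0.0, -0.0, -0.0]
[-0.048, 0.035, 0.008] [0.0, -0.0, -0.0]
[-0.073, 0.05, 0.008] [0.0, -0.0, -0.0]
[-0.098, 0.063, 0.008] [0.0, -0.0, -0.0]
[-0.124, 0.076, 0.008] [0.0, -0.0, -0.0]
[-0.151, 0.088, 0.008] [0.0, -0.0, -0.0]
[-0.178, 0.099, 0.008] [0.0, -0.0, -0.0]
[-0.205, 0.109, 0.008] [0.0, -0.0, -0.0]
[-0.233, 0.118, 0.008] [0.0, -0.0, -0.0]
[-0.261, 0.125, 0.008] [0.0, -0.0, -0.0]
[-0.29, 0.132, 0.008] [0.0, -0.0, -0.0]
[-0.319, 0.138, 0.008] [0.0, -0.0, -0.0]
[-0.348, 0.142, 0.008] [0.0, -0.0, -0.0]
[-0.376, 0.145, 0.008] [0.0, -0.0, -0.0]
[-0.399, 0.148, 0.008] [0.0, -0.0, -0.0]
```

{"name": "jog_arm", "arguments": {
  "rows": [
    [[-0.048,0.035,0],[0,0,0]],
    [[-0.098,0.063,0],[0,0,0]],
    [[-0.151,0.088,0],[0,0,0]],
    [[-0.205,0.109,0],[0,0,0]],
    [[-0.233,0.118,0],[0,0,0]]
  ]
}}

```text
t: 14.15
tool_pos: [0.6801, -0.02, 0.0547]
orientation: [2.433, 1.987, -0.0]
force: [-0.6, 2.4, 0.4]
opening: 0.0006
gripper_force: 1.0
```

{"name": "jog_arm", "arguments": {
  "rows": [
    [[-0.028,0.007,0],[0,0,0]],
    [[-0.057,0.014,0],[0,0,0]],
    [[-0.086,0.02,0],[0,0,0]],
    [[-0.115,0.024,0],[0,0,0]],
    [[-0.13,0.026,0],[0,0,0]]
  ]
}}

```text
t: 14.65
tool_pos: [0.6796, -0.0453, 0.0546]
orientation: [-2.432, -1.988, 0.0]
force: [-1.7, 5.1, 1.2]
opening: 0.0004
gripper_force: 2.0
```

```bash
cat > e.py <<'E'
from p import *
from m import *
rows([(*lev(0,0,side=-1),.053)])
s=imaging.read_camera("side");save(s,"pics/s7.png")
b=red(s,(275,185,310,225)); p=S(onz(s,*b[1],.065)); print(b[2],p,"lever",np.arctan2(-p[0],p[1]+56))
h=hsv(s)
m=(h[...,0]>14)&(h[...,0]<32)&(h[...,1]>110)&(h[...,2]>120); m[:200]=0;m[262:]=0;m[:,:245]=0;m[:,300:]=0
ys,xs=np.nonzero(m); w=np.array([S(onz(s,u,v,.04)) for u,v in zip(xs,ys)])
ok=(abs(w[:,1])<30)&(w[:,0]>40)&(w[:,0]<110); w=w[ok];print(len(w),np.percentile(w[:,0],[5,50,95]),np.percentile(w[:,1],[2,98]))
E
python3 e.py
```

```text
t 14.65 sock [-18.9  93. ] z 0.0546 F [-1.7  5.1  1.2]
[-0.012, 0.005, 0.008] [-0.0, -0.0, -0.0]
179 [-2.08437094 92.70504061] lever 0.014015896417464624
26 [90.32770802 92.93957386 95.70223182] [-17.91184471  19.1815301 ]
```

{"name": "jog_arm", "arguments": {
  "rows": [
    [[-0.008,0.001,0],[0,0,0]],
    [[-0.015,0.002,0],[0,0,0]],
    [[-0.02,0.002,0],[0,0,0]],
    [[-0.025,0.002,0],[0,0,0]],
    [[-0.025,0.002,0],[0,0,0]]
  ]
}}

```text
t: 15.2
tool_pos: [0.6797, -0.0461, 0.0547]
orientation: [-2.428, -1.988, -0.006]
force: [-0.4, 17.1, -0.4]
opening: 0.0007
gripper_force: 8.3
```

```bash
python3 e.py
```

```text
t 15.2 sock [-18.1  93.2] z 0.0547 F [-0.4 17.1 -0.4]
[-0.008, 0.004, 0.008] [-0.0, -0.003, 0.001]
174 [-1.0682909  92.76548822] lever 0.007180916430924846
27 [90.35221235 92.96439244 96.19889399] [-16.46317908  20.19943384]
```

The force rose to 17 N while the tool moved under 1 mm, so the lever is on its shut stop. I back off and lift.

{"name": "jog_arm", "arguments": {
  "rows": [
    [[0.1,0,0],[0,0,0]],
    [[0.25,0,0],[0,0,0]],
    [[0.25,0,-0.2],[0,0,0]],
    [[0.25,0,-0.45],[0,0,0]],
    [[0.25,0,-0.6],[0,0,0]]
  ]
}}

```text
t: 15.75
tool_pos: [0.6911, -0.0008, 0.1793]
orientation: [2.428, 1.986, 0.005]
force: [0.9, 0.2, 1.7]
opening: 0.0004
gripper_force: 0.0
```

{"name": "jog_arm", "arguments": {
  "rows": [
    [[0.2,0,0],[0,0,0]],
    [[0.4,0,0],[0,0,0]],
    [[0.5,0,0],[0,0,0]],
    [[0.5,0,0],[0,0,0]],
    [[0.5,0,0],[0,0,0]]
  ]
}}

```text
t: 16.25
tool_pos: [0.709, 0.0967, 0.1742]
orientation: [2.431, 1.989, -0.002]
force: [0.3, -0.5, -0.7]
opening: 0.0004
gripper_force: 0.0
```

```bash
python3 e.py; python3 -c "
import cv2;a=cv2.imread('pics/s7.png')[160:270,225:325];cv2.imwrite('pics/s7c.png',cv2.resize(a,None,fx=5,fy=5))"
```

```text
t 16.25 sock [-163.9   93.6] z 0.1742 F [ 0.3 -0.5 -0.7]
[-0.736, 0.002, 0.607] [-0.0, 0.001, 0.0]
167 [-0.48631695 92.82351305] lever 0.0032677310964315033
27 [90.35221235 92.96439244 96.19889399] [-16.46317908  20.19943384]
```

View pics/s7c.png

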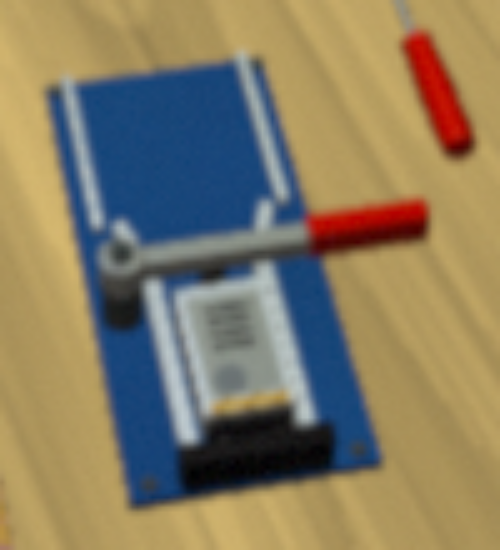

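The lever is shut (handle at crop (365,225)), the tuner is clamped against the contacts (front at (250,405)), and the arm is clear. I hand it in.

```bash
python3 -c "
from plant import robot
print(robot.close_job())"
```

```text
the job is handed in; nothing more can be done
None
```

The job is handed in with no verdict returned: by camera the tuner is clamped against the contacts (front about 96 mm, some 4 mm past their free face), the lever is shut (about 0.003 rad), the arm touches nothing, and it never went near the cup, coupler, foot pad or shell.

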